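# Line up the shoe lasts by size on the bench rack

### The arm

A 6-joint arm with a two-finger parallel gripper is mounted at the origin on the work surface. World frame = base frame: x ahead of the robot, y to its left, z up, the work surface at z = 0. Lengths are in m, angles in rad, forces in N, time in s.
With the tool pointing down it reaches from about 0.225 to 0.875 m from the base axis. Payload 3.4 kg.
Tool frame: the origin (TCP) lies between the finger pads; the fingertips stand 14 mm ahead of it and the grasp point (between the pads) lies 5 mm behind it; z points along the fingers, y is the direction in which the jaws open and shut (so a half turn about z gives the same grasp; the last joint's range is limited). The gripper opens to 85 mm and grips with 20 to 120 N. Pads are 22 mm wide; open, the fingers measure 114 mm over their backs; the gripper's body (76 mm by 85 mm) begins 54 mm behind the grasp point. The pads swing forward as they close: fully open they stand 13 mm farther back than shut.
Start: joints at [-1.377, 0.276, 1.505, -0, 1.361, -0.121], TCP at [0.178, -0.547, 0.219] pointing down, gripper open.
Joint ranges: [-2.89, 2.89], [-0.75, 2.08], [0.22, 2.7], [-1.18, 4.32], [0.11, 2.71], [-2.7, 2.7]. Speed limits (rad/s): [2.57, 2.57, 3.14, 3.14, 3.14, 3.14].

### API

Orientations are given as a unit quaternion [w, x, y, z].
In Python, from rig import manip, get_image, job gives the robot as it stands. The module is installed in compiled form; this text tells all that it offers.
- The arm moves only by the tool step_arm, never from a script. Its argument "moves" is one flat list of numbers, 5 for each row, row after row: the shift along the tool's x, y, z as a fraction of full scale, then the turn about the tool's z as a fraction of full scale, then the gripper's target within -1 to 1 (shut at 1, half-way at 0, fully open at -1). In form: [dx, dy, dz, twist, hand, dx, dy, dz, twist, hand, ...]. A call has 1 to 5 rows; each row is the pose to reach, as a shift and turn from the pose commanded when the call began, along the tool's axes at that moment, turning the shorter way round; what a row does not reach only later rows make up. Full scale, the value 1, is 500 mm for a shift and pi rad for a turn. A row lasts 1/10 s, in which the tool goes at most 50 mm and 8.59 degrees, less where a joint would pass 70% of its speed; a pose out of reach is approached as far as the arm can. A call with a number of a shift or a turn outside -1 to 1 is refused whole. A call with a gripper value outside its range is refused whole. The fingers move at their own pace and stop on an object; "force" is the grip in N (left out, the last holds). Time passes only in rows, so rows that repeat a pose let the fingers close. It gives the time, the measured TCP pose, the force and the opening at its end, in the units of the state.
- manip.get_state(): the state, without advancing time (a new reading comes with each control period).
- get_image(name): name is "side" or "top"; returns a dict with "frame" (400x640x3 uint8, blue, green, red), "fx", "fy", "cx", "cy" (pixels), "rvec" (rotation vector, rad) and "tvec" (3), from world to camera coordinates, as OpenCV has them. Camera axes: x right, y down, z forward; pixel columns grow to the right and rows downward; lengths in m; the calibration is good to about 2 mm. A picture is of the moment at which its call begins. There is no depth.
- job.sign_off(): hands the job in, once; it reports no verdict.
The state is a dict: "clock": time; "qpos": joint angles; "qd": joint speeds; "effort": joint torques, N m; "position": TCP position; "ee_rot": TCP orientation; "contact_force": force on the tool from outside, world axes, zero at the start; "moment": the same for the moment, N m; "width": finger opening in m.
Only numpy, scipy, OpenCV 4.12 (cv2) and the standard library are available. Lean on these libraries where they do the work, as an engineer would, in place of code of your own. Each camera call takes 0.05 s, during which the arm holds its last target. There are 200 camera calls.

### The job

Put the four loose shoe lasts back on the rack, one on each empty cork pad, so that the row steps down in size from the biggest last, which already stands at one end: the longest of the four next to it, then the next longest, and the shortest at the far end. Stand each one upright in the middle of its pad, straight, with its toe pointing to the open front of the rack like the biggest one's and the flat top of its ankle part over the pad's centre. Do not move the biggest last.

Things in the scene. Friction and masses are not known exactly. Their poses are not given: they have to be found in the camera images.
- last_k_mid (a point): Loose shoe last (foot-shaped pale green-grey plastic form on its sole), 174 mm long, 63 wide at the ball, 44 at the heel, 84 high. Its ankle part is a flat-topped block with upright sides, 30 wide, 63 long, upright for the top 38: grip there, across the width. Point: under that top's middle, 42 above sole, 56 ahead of heel end. x: toe to heel, y across, z up.
- last_w_mid (a point): Loose shoe last (foot-shaped pale green-grey plastic form on its sole), 152 mm long, 55 wide at the ball, 38 at the heel, 73 high. Its ankle part is a flat-topped block with upright sides, 26 wide, 55 long, upright for the top 33: grip there, across the width. Point: under that top's middle, 36 above sole, 49 ahead of heel end. x: toe to heel, y across, z up.
- last_m_mid (a point): Loose shoe last (foot-shaped pale green-grey plastic form on its sole), 132 mm long, 48 wide at the ball, 33 at the heel, 63 high. Its ankle part is a flat-topped block with upright sides, 22 wide, 48 long, upright for the top 29: grip there, across the width. Point: under that top's middle, 32 above sole, 42 ahead of heel end. x: toe to heel, y across, z up.
- last_t_mid (a point): Loose shoe last (foot-shaped pale green-grey plastic form on its sole), 112 mm long, 40 wide at the ball, 28 at the heel, 54 high. Its ankle part is a flat-topped block with upright sides, 19 wide, 40 long, upright for the top 25: grip there, across the width. Point: under that top's middle, 27 above sole, 36 ahead of heel end. x: toe to heel, y across, z up.
- last_big_mid (a point): On a pad at either end of the rack. Biggest shoe last (foot-shaped pale green-grey plastic form on its sole), 198 mm long, 71 wide at the ball, 50 at the heel, 95 high. Its ankle part is a flat-topped block with upright sides, 34 wide, 71 long, upright for the top 44: grip there, across the width. Point: under that top's middle, 48 above sole, 63 ahead of heel end. x: toe to heel, y across, z up.
- pad_a: One of four empty cork pads fixed in a row on the rack, all alike, names in no order: 130 mm long (x, front to back), 56 wide (y, along the row), 3 thick; 74 mm from centre to centre. Origin: centre of its underside; its top is 3 mm above that, 18 mm above the bench. x points to the rack's back rail, toes point to -x.
- pad_b: One of four empty cork pads fixed in a row on the rack, all alike, names in no order: 130 mm long (x, front to back), 56 wide (y, along the row), 3 thick; 74 mm from centre to centre. Origin: centre of its underside; its top is 3 mm above that, 18 mm above the bench. x points to the rack's back rail, toes point to -x.
- pad_c: One of four empty cork pads fixed in a row on the rack, all alike, names in no order: 130 mm long (x, front to back), 56 wide (y, along the row), 3 thick; 74 mm from centre to centre. Origin: centre of its underside; its top is 3 mm above that, 18 mm above the bench. x points to the rack's back rail, toes point to -x.
- pad_d: One of four empty cork pads fixed in a row on the rack, all alike, names in no order: 130 mm long (x, front to back), 56 wide (y, along the row), 3 thick; 74 mm from centre to centre. Origin: centre of its underside; its top is 3 mm above that, 18 mm above the bench. x points to the rack's back rail, toes point to -x.
- rack: Fixed low plywood rack: base 15 mm thick, 168 deep, 400 long (y), back rail 42 high with its face 75 mm behind the origin (+x), 24 mm strips at both ends. Five cork pads lie on it, 0, 74 and 148 mm to each side of the middle: one under the biggest last, four empty. Long toes stick out over the open front (-x). Origin: under the middle pad at bench height.
Things that resemble listed ones, but are neither listed nor needed, are in the scene too. Leave any orange or pink look-alike of the part that bears last_big_mid alone.

How it is judged:
At the end, for the whole second after the job is handed in: The four lasts stand upright (within 8 degrees), at rest, toes to the front (within 17 degrees), longest next to the biggest last and so on down; each mid point is within 14 mm of its pad's centre along the row and 20 mm front to back. The biggest last is within 15 mm of its start (((y of last_big_mid in the frame of rack above 0.1 m and y of last_k_mid in the frame of rack between 0.06 and 0.088 m and y of last_big_mid in the frame of last_k_mid above 0.03 m and y of last_w_mid in the frame of rack between -0.014 and 0.014 m and y of last_big_mid in the frame of last_w_mid above 0.03 m and y of last_m_mid in the frame of rack between -0.088 and -0.06 m and y of last_big_mid in the frame of last_m_mid above 0.03 m and y of last_t_mid in the frame of rack between -0.162 and -0.134 m and y of last_big_mid in the frame of last_t_mid above 0.03 m) or (y of last_big_mid in the frame of rack below -0.1 m and y of last_k_mid in the frame of rack between -0.088 and -0.06 m and y of last_big_mid in the frame of last_k_mid below -0.03 m and y of last_w_mid in the frame of rack between -0.014 and 0.014 m and y of last_big_mid in the frame of last_w_mid below -0.03 m and y of last_m_mid in the frame of rack between 0.06 and 0.088 m and y of last_big_mid in the frame of last_m_mid below -0.03 m and y of last_t_mid in the frame of rack between 0.134 and 0.162 m and y of last_big_mid in the frame of last_t_mid below -0.03 m)) and x of last_k_mid in the frame of rack between -0.02 and 0.02 m and z of last_k_mid in the frame of rack below 0.0658 m and angle between the x axis of each of last_k_mid, last_w_mid, last_m_mid, last_t_mid and the x axis of rack, either way round below 0.3 rad and angle between each of last_k_mid, last_w_mid, last_m_mid, last_t_mid's own z axis and vertical below 0.15 rad and linear speed of each of last_k, last_w, last_m, last_t below 0.02 m/s and x of last_w_mid in the frame of rack between -0.02 and 0.02 m and z of last_w_mid in the frame of rack below 0.0605 m and x of last_m_mid in the frame of rack between -0.02 and 0.02 m and z of last_m_mid in the frame of rack below 0.0557 m and x of last_t_mid in the frame of rack between -0.02 and 0.02 m and z of last_t_mid in the frame of rack below 0.0509 m and distance of last_big_mid from where it was at the start of the episode below 0.015 m); the robot touches nothing.
It fails at once if the biggest last is pushed away or knocked over (distance of last_big_mid from where it was at the start of the episode above 0.02 m or angle between last_big_mid's own z axis and vertical above 0.3 rad).
It also fails if it takes over 112 s, if anything falls off the work surface, if the arm or the gripper's body presses on something with over 40 N, if the wrist force passes 120 N, or if a joint passes its speed limit or range.

## Working session

There is one attempt and no reset: what is moved stays moved. The work goes in short steps, Python scripts to look and compute and a tool call to move; the robot and the scene stay as the last step left them, time stands still between calls to the robot, and variables do not carry over. Pictures are saved under pics/ and viewed, about 12 in all and at most 16, crops included, and the job is handed in when it is done.

Besides the shell and the picture viewer there is one more tool, called after "Call:" in YAML: its name, and indented under it one key for each argument. step_arm: Moves the arm, as the interface text tells. Its arguments: {"type":"object","properties":{"moves":{"type":"array","items":{"type":"number","minimum":-1,"maximum":1}},"force":{"type":"number"}},"required":["moves"]}

```bash
mkdir -p pics; python3 - <<'E'
from rig import manip,get_image
import cv2
for n in("top","side"):
    d=get_image(n); cv2.imwrite(f"pics/{n}0.png",d["frame"]); print(n,d["fx"],d["cx"],d["cy"],d["rvec"],d["tvec"])
print(manip.get_state())
E
```

```text
top 411.03023134041365 314.0427695715341 196.39271179904568 [ 2.17227432 -2.22519281  0.0884669 ] [0.06898194 0.43266591 1.40274577]
side 368.87643503720943 323.7529770611404 198.1025469777174 [ 0.45737753 -2.59944523  1.42711419] [0.44812067 0.11160029 1.03193174]
{'clock': 0.1, 'qpos': array([-1.37702974e+00,  2.76558318e-01,  1.50602003e+00,  3.21667466e-05,
        1.36069902e+00, -1.20976826e-01]), 'qd': array([ 0.00083703, -0.00169387, -0.00264252, -0.00088072,  0.00115791,
        0.00054418]), 'effort': array([ 1.23424910e-03, -4.17700660e+01, -2.46404332e+01, -2.23580473e-04,
        5.80844018e-03,  1.93285729e-05]), 'position': array([ 0.17792746, -0.54626021,  0.2185057 ]), 'ee_rot': array([-8.42371461e-04,  9.87642786e-01,  1.56719552e-01, -1.49342498e-05]), 'contact_force': array([-1.06556994,  0.53590197, -0.87713341]), 'moment': array([ 0.00824025, -0.0096262 ,  0.01350457]), 'width': 0.08552272621938523}
```

View pics/top0.png

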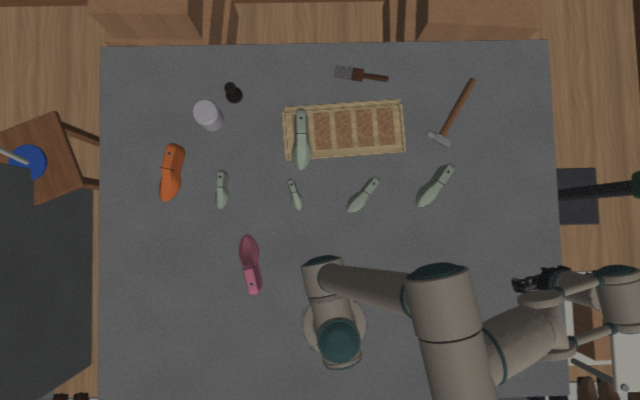

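View pics/side0.png

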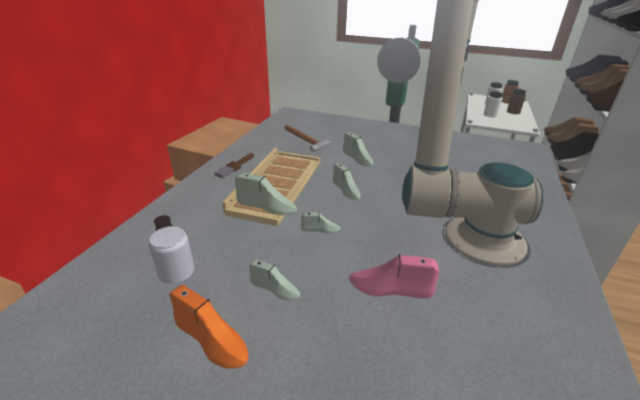

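Candidates in the top view:
- Pale green, loose: (222,190), (295,195), (363,195), (436,186).
- Pale green, on the rack: the biggest last at (302,138), so the big end is +y.
- Look-alikes to leave alone: orange (172,172) and pink (250,265).

I choose the four loose green ones. Next I'll measure them and check in a crop.

```bash
cat > h.py <<'E'
import cv2,numpy as np
from rig import manip,get_image
def cam(n):
    d=get_image(n);K=np.array([[d["fx"],0,d["cx"]],[0,d["fy"],d["cy"]],[0,0,1]])
    R=cv2.Rodrigues(np.array(d["rvec"]))[0];t=np.array(d["tvec"]).ravel()
    return d["frame"],K,R,t
def ray(c,uv,z):
    _,K,R,t=c;uv=np.atleast_2d(uv).astype(float)
    r=np.c_[uv,np.ones(len(uv))]@np.linalg.inv(K).T@R
    o=-R.T@t;return o+r*((z-o[2])/r[:,2])[:,None]
def proj(c,p):
    _,K,R,t=c;q=(np.atleast_2d(p)@R.T+t)@K.T;return q[:,:2]/q[:,2:]
E
python3 - <<'E'
from h import *
c=cam("top");f=c[0]
print("cam",-c[2].T@c[3])
hsv=cv2.cvtColor(f,cv2.COLOR_BGR2HSV)
for p in [(222,200),(302,155),(430,195),(295,200),(363,195)]:print(hsv[p[1],p[0]])
m=((hsv[...,0]>35)&(hsv[...,0]<85)&(hsv[...,1]>18)&(hsv[...,2]>85)).astype(np.uint8)
m[:,:130]=0;m[240:]=0;m[:,480:]=0
n,l,s,_=cv2.connectedComponentsWithStats(m)
for i in range(1,n):
    if s[i,4]<40: continue
    ys,xs=np.where(l==i);P=ray(c,np.c_[xs,ys],0.02)[:,:2];mu=P.mean(0)
    r=cv2.minAreaRect((P*1000).astype(np.float32))
    w,v=np.linalg.eigh(np.cov((P-mu).T));print(s[i],mu.round(3),"rect",np.round(r,1) if 0 else r[1:],"pca deg",np.degrees(np.arctan2(v[1,1],v[0,1])).round(1))
im=cv2.resize(f[90:220,205:465],None,fx=3,fy=3,interpolation=cv2.INTER_CUBIC);cv2.imwrite("pics/c1.png",im)
E
```

```text
cam [0.34698757 0.08585133 1.42544139]
[ 49  27 130]
[ 50  22 139]
[ 49  28 129]
[ 51  19 135]
[ 50  26 119]
[293 110  18  60 663] [0.62  0.098] rect ((58.56215286254883, 206.00518798828125), 88.62437438964844) pca deg 179.7
[418 165  37  42 413] [ 0.454 -0.36 ] rect ((36.41412353515625, 181.735107421875), 47.00151824951172) pca deg 138.1
[216 172  12  37 276] [0.454 0.377] rect ((37.4005241394043, 123.47111511230469), 89.43415069580078) pca deg -178.6
[347 177  33  35 326] [ 0.428 -0.107] rect ((35.397605895996094, 149.52389526367188), 46.016212463378906) pca deg 138.1
[289 185  14  26 171] [0.429 0.122] rect ((86.77345275878906, 34.18411636352539), 10.042472839355469) pca deg -163.8
```

View pics/c1.png

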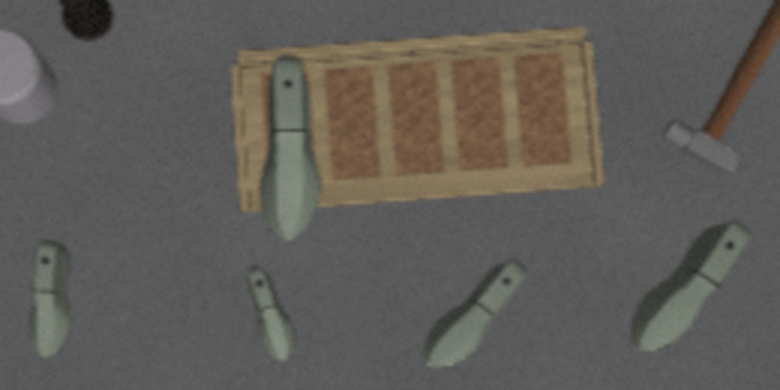

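Crop c1 shows the block tops with a hole near the heel and a dark line across the front. By length, k is at (436,186), w at (363,195), m at (222,190) and t at (295,195), all with heels up-image. The biggest stands at the +y end of the slightly turned rack. Next I check where the block ends are, from the side.

```bash
python3 - <<'E'
from h import *
c=cam("side");f=c[0]
im=np.vstack([cv2.resize(f[160:225,215:345],None,fx=5,fy=5,interpolation=cv2.INTER_CUBIC),cv2.resize(f[245:300,215:345],None,fx=5,fy=5,interpolation=cv2.INTER_CUBIC)]);cv2.imwrite("pics/c2.png",im)
c=cam("top");f=c[0];hsv=cv2.cvtColor(f,cv2.COLOR_BGR2HSV)
# pads
m=((hsv[...,0]<14)&(hsv[...,1]>90)).astype(np.uint8);m[:100]=0;m[160:]=0;m[:,:308]=0;m[:,402:]=0
n,l,s,ce=cv2.connectedComponentsWithStats(m,connectivity=4);C=[]
for i in range(1,n):
    if s[i,4]<100: continue
    ys,xs=np.where(l==i);P=ray(c,np.c_[xs,ys],.018)[:,:2]
    r=cv2.minAreaRect((P*1000).astype(np.float32));print(s[i],P.mean(0).round(4),r);C.append(r[0])
C=np.array(C);C=C[np.argsort(-C[:,1])];print(np.diff(C,axis=0))
d=C[0]-C[-1];print("rack yaw deg",np.degrees(np.arctan2(d[1],d[0]))-90)
# hole(dark) & line
for nm,px,H in [("big",(302,138),.113),("k",(436,186),.084),("w",(363,195),.073),("m",(222,190),.063),("t",(295,195),.054)]:
    hh=(hsv[...,0]>35)&(hsv[...,0]<85)&(hsv[...,1]>15)&(hsv[...,2]>80)
    mm=cv2.morphologyEx(hh.astype(np.uint8),cv2.MORPH_CLOSE,np.ones((3,3)));n,l,s,_=cv2.connectedComponentsWithStats(mm)
    i=l[px[1]-4:px[1]+5,px[0]-4:px[0]+5].max()
    ys,xs=np.where(l==i);P=ray(c,np.c_[xs,ys],H)[:,:2]
    mu=P.mean(0);w,v=np.linalg.eigh(np.cov((P-mu).T));a=v[:,1]*np.sign(v[0,1]);p=np.array([-a[1],a[0]])
    s_=(P-mu)@a;q=(P-mu)@p
    print(nm,"mu",mu.round(4),"yaw",np.degrees(np.arctan2(a[1],a[0])).round(1),"s",s_.min().round(4),s_.max().round(4))
    # axis of back part centreline
    bk=s_>s_.max()-.4*(np.ptp(s_))
    k=np.polyfit(s_[bk],q[bk],1);print("  back centreline slope deg",np.degrees(k[0]).round(1),"off",k[1].round(4))
    # intensity profile along axis
    ss=np.arange(s_.max()+.004,s_.max()-np.ptp(s_)*.62,-.003)
    pts=proj(c,np.c_[mu+ss[:,None]*a+(k[0]*ss+k[1])[:,None]*p,np.full(len(ss),H)]).astype(np.float32)
    g=cv2.remap(cv2.cvtColor(f,cv2.COLOR_BGR2GRAY),pts[:,0].reshape(1,-1),pts[:,1].reshape(1,-1),cv2.INTER_LINEAR)[0]
    print("  ",[(int(round((s_.max()-x)*1000)),int(y)) for x,y in zip(ss,g)])
E
```

```text
Traceback (most recent call last):
IndexError: too many indices for array: array is 1-dimensional, but 2 were indexed
```

View pics/c2.png

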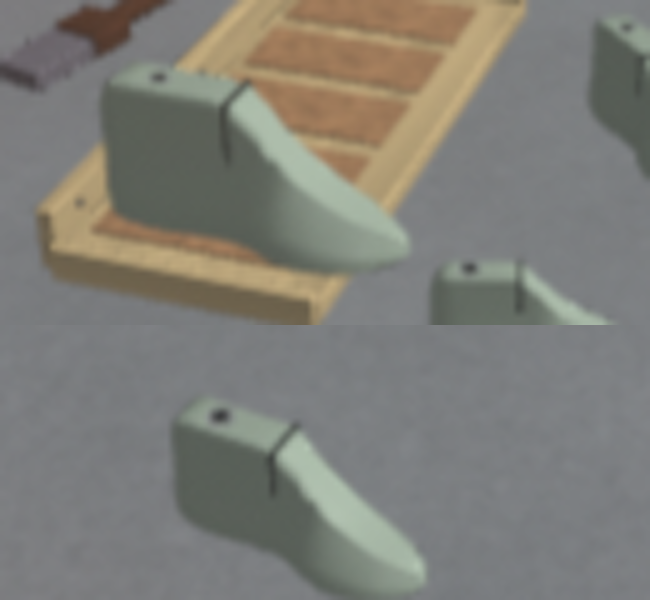

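The side crop shows the dark line at the front end of the flat block (big one at about (230,100) in the crop). The flat top therefore runs from the heel edge to the line. I'll fix the pad mask next.

```bash
cat > meas.py <<'E'
from h import *
c=cam("top");f=c[0];hsv=cv2.cvtColor(f,cv2.COLOR_BGR2HSV)
print("pad px",[hsv[y,x].tolist() for x,y in[(322,130),(343,128),(332,130),(332,150)]])
m=((hsv[...,0]<16)&(hsv[...,1]>95)).astype(np.uint8);m[:100]=0;m[160:]=0;m[:,:308]=0;m[:,402:]=0
m=cv2.morphologyEx(m,cv2.MORPH_OPEN,np.ones((3,3)))
n,l,s,ce=cv2.connectedComponentsWithStats(m,connectivity=4)
for i in range(1,n):
    if s[i,4]<60: continue
    ys,xs=np.where(l==i);P=ray(c,np.c_[xs,ys],.018)[:,:2]
    r=cv2.minAreaRect((P*1000).astype(np.float32));print(s[i],P.mean(0).round(4),r)
hh=(hsv[...,0]>35)&(hsv[...,0]<85)&(hsv[...,1]>15)&(hsv[...,2]>80)
mm=cv2.morphologyEx(hh.astype(np.uint8),cv2.MORPH_CLOSE,np.ones((3,3)));n,l,s,_=cv2.connectedComponentsWithStats(mm)
for nm,px,H in [("big",(302,138),.113),("k",(436,186),.084),("w",(363,195),.073),("m",(222,190),.063),("t",(295,195),.054)]:
    i=l[px[1]-4:px[1]+5,px[0]-4:px[0]+5].max()
    ys,xs=np.where(l==i);P=ray(c,np.c_[xs,ys],H)[:,:2]
    mu=P.mean(0);w,v=np.linalg.eigh(np.cov((P-mu).T));a=v[:,1]*np.sign(v[0,1]);p=np.array([-a[1],a[0]])
    s_=(P-mu)@a;q=(P-mu)@p
    print(nm,"mu",mu.round(4),"yaw",np.degrees(np.arctan2(a[1],a[0])).round(1),"s",s_.min().round(4),s_.max().round(4))
    bk=s_>s_.max()-.4*(np.ptp(s_))
    k=np.polyfit(s_[bk],q[bk],1)
    ss=np.arange(s_.max()+.008,s_.max()-np.ptp(s_)*.55,-.003)
    W=mu+ss[:,None]*a+(k[0]*ss+k[1])[:,None]*p
    pts=proj(c,np.c_[W,np.full(len(ss),H)]).astype(np.float32)
    g=cv2.remap(cv2.cvtColor(f,cv2.COLOR_BGR2GRAY),pts[:,0].reshape(1,-1),pts[:,1].reshape(1,-1),cv2.INTER_LINEAR)[0]
    mn=[j for j in range(2,len(g)-2) if g[j]==g[j-2:j+3].min()]
    print("  slope",np.degrees(k[0]).round(1)," ".join(f"{(s_.max()-x)*1000:.0f}:{y}" for x,y in zip(ss,g)),"\n  minima",[(round((s_.max()-ss[j])*1000),int(g[j]),W[j].round(4).tolist()) for j in mn],"back",W[2].round(4))
E
python3 meas.py
```

```text
pad px [[14, 102, 105], [15, 106, 108], [19, 83, 132], [19, 82, 134]]
[377 108  18  37 544] [ 0.6732 -0.196 ] ((673.63330078125, -196.1986541748047), (126.91094207763672, 53.25157928466797), 2.3954954147338867)
[356 110  18  37 548] [ 0.6686 -0.1221] ((669.326171875, -122.12564849853516), (127.69095611572266, 53.76948928833008), 2.9385945796966553)
[335 111  17  37 546] [ 0.6663 -0.0481] ((666.2102661132812, -47.718231201171875), (127.03301239013672, 53.323516845703125), 2.3174638748168945)
[314 113  17  37 551] [0.6617 0.0254] ((661.6006469726562, 25.17950439453125), (127.3075942993164, 52.71956253051758), 2.4963796138763428)
big mu [0.6058 0.0971] yaw -1.0 s -0.0887 0.1037
  slope 4.9 -8:96 -5:79 -2:76 1:90 4:100 7:106 10:110 13:112 16:111 19:98 22:72 25:64 28:81 31:105 34:114 37:115 40:113 43:115 46:116 49:117 52:116 55:116 58:117 61:117 64:119 67:121 70:120 73:108 76:90 79:129 82:136 85:131 88:131 91:132 94:130 97:129 100:129 103:129 
  minima [(-2, 76, [0.7115, 0.0994]), (25, 64, [0.6845, 0.0976]), (40, 113, [0.6694, 0.0966]), (52, 116, [0.6574, 0.0958]), (55, 116, [0.6544, 0.09
[... 1015 characters left out ...]
05 -0.1562]
m mu [0.4585 0.367 ] yaw -1.1 s -0.0585 0.0644
  slope 6.0 -8:87 -5:76 -2:71 1:82 4:96 7:107 10:112 13:105 16:92 19:92 22:101 25:109 28:111 31:112 34:110 37:107 40:109 43:105 46:102 49:96 52:82 55:89 58:104 61:107 64:107 67:108 
  minima [(-2, 71, [0.5249, 0.3684]), (16, 92, [0.5069, 0.3669]), (19, 92, [0.5039, 0.3666]), (52, 82, [0.4708, 0.3638])] back [0.5249 0.3684]
t mu [0.4342 0.123 ] yaw 16.7 s -0.0462 0.0576
  slope -0.6 -8:85 -5:75 -2:73 1:90 4:106 7:108 10:93 13:71 16:66 19:89 22:111 25:118 28:119 31:120 34:120 37:121 40:114 43:95 46:119 49:129 52:130 55:130 
  minima [(-2, 73, [0.4913, 0.1402]), (16, 66, [0.474, 0.1352]), (43, 95, [0.4481, 0.1277])] back [0.4913 0.1402]
```

```bash
cat > meas2.py <<'E'
from h import *
c=cam("top");f=c[0];S=6
def run(L):
  for nm,px,z0,H,bl,toe,yaw0 in L:
    x0,y0=px[0]-40,px[1]-40
    im=cv2.resize(f[y0:y0+80,x0:x0+80],None,fx=S,fy=S,interpolation=cv2.INTER_CUBIC)
    hsv=cv2.cvtColor(im,cv2.COLOR_BGR2HSV);g=cv2.cvtColor(im,cv2.COLOR_BGR2GRAY)
    gr=(hsv[...,0]>35)&(hsv[...,0]<85)&(hsv[...,1]>14)
    full=lambda q:(np.asarray(q,float)+.5)/S-.5+[x0,y0]
    a0=np.array([np.cos(np.radians(yaw0)),np.sin(np.radians(yaw0))])
    # toe: extreme pixel along -a0 on sole plane
    m=(gr&(hsv[...,2]>85)).astype(np.uint8);n,l,s,_=cv2.connectedComponentsWithStats(m)
    i=max(range(1,n),key=lambda k:s[k,4]*(np.hypot(*(_[k]-40*S))<20*S));ys,xs=np.where(l==i)
    P=ray(c,full(np.c_[xs,ys]),z0+.012)[:,:2];sp=P@a0;T=P[sp<sp.min()+.002].mean(0)
    t=(gr&(g>100)).astype(np.uint8)
    n,l,s,ce=cv2.connectedComponentsWithStats(t,connectivity=4);print(nm,"toe",T.round(4),"mid by toe",(T+a0*toe).round(4))
    for i in range(1,n):
        if s[i,4]<500: continue
        ys,xs=np.where(l==i);P=ray(c,full(np.c_[xs,ys]),z0+H)[:,:2]
        r=cv2.minAreaRect((P*1000).astype(np.float32));print("   ",s[i,4],np.round(r[0],1),np.round(r[1],1),round(r[2],1))
if __name__=="__main__":
    run([("big",(302,138),.018,.095,71,.135,3.1),("k",(436,186),0,.084,63,.118,-38),("w",(363,195),0,.073,55,.103,-40),("m",(222,190),0,.063,48,.09,2),("t",(295,195),0,.054,40,.076,16)])
E
python3 meas2.py
```

```text
big toe [0.5274 0.1026] mid by toe [0.6622 0.1099]
    5697 [671.3  97.6] [70.7 27.2] 0.7
    14096 [573.8  91.2] [ 46.6 116.8] 87.4
k toe [ 0.3937 -0.3009] mid by toe [ 0.4867 -0.3735]
    4250 [ 492.6 -378.9] [25.  62.5] 53.8
    9574 [ 424.8 -321.8] [ 36.1 106.8] 45.8
w toe [ 0.3813 -0.0565] mid by toe [ 0.4602 -0.1227]
    3466 [ 460.9 -133.9] [24.  54.8] 48.4
    7491 [404. -85.] [33.8 86. ] 43.4
m toe [0.4013 0.3821] mid by toe [0.4912 0.3852]
    2220 [495.8 372.1] [19.6 46.9] 85.8
    6084 [434.6 365.5] [72.6 34.4] 1.1
t toe [0.3907 0.1107] mid by toe [0.4637 0.1316]
    5867 [548.3  92.7] [48.2 50.2] 88.8
    1010 [460.  130.7] [24.2 15. ] 18.0
    3918 [417.8 116.6] [61.  25.4] 9.4
```

```bash
cat > go.py <<'E'
import sys,numpy as np
from rig import manip
from scipy.spatial.transform import Rotation as R
s=manip.get_state();q=s["ee_rot"];M=R.from_quat([q[1],q[2],q[3],q[0]]).as_matrix();p=np.array(s["position"])
def mv(x,y,z,yaw):
    global M,p
    phi=np.degrees(np.arctan2(M[1,0],M[0,0]));d=M.T@(np.array([x,y,z])-p);tw=-((yaw-phi+180)%360-180)
    print("phi",phi.round(1),"p",p.round(4),"-> moves",(d/.5).round(4),"twist",round(tw/180,4))
    print("  reach rows",np.ceil(max(np.linalg.norm(d)/.05,abs(tw)/8.59)))
    c,n=np.cos(np.radians(yaw)),np.sin(np.radians(yaw));M=np.array([[c,n,0],[n,-c,0],[0,0,-1.]]);p=np.array([x,y,z])
a=list(map(float,sys.argv[1:]))
for i in range(0,len(a),4): mv(*a[i:i+4])
E
python3 go.py .4926 -.3789 .2 -36.5 .4926 -.3789 .066 -36.5
```

```text
phi 18.0 p [ 0.178  -0.5466  0.2191] -> moves [ 0.7021 -0.1242  0.0383] twist 0.303
  reach rows 8.0
phi -36.5 p [ 0.4926 -0.3789  0.2   ] -> moves [0.    0.    0.268] twist -0.0
  reach rows 3.0
```

Call:
step_arm:
  moves: [0.702,-0.124,0.038,0.303,-1,0.702,-0.124,0.038,0.303,-1,0.702,-0.124,0.038,0.303,-1,0.702,-0.124,0.038,0.303,-1,0.702,-0.124,0.038,0.303,-1]
  force: 50

```text
clock: 0.85
position: [0.3839, -0.4374, 0.207]
ee_rot: [0.0, 0.981, -0.192, 0.0]
contact_force: [0.8, -0.8, -0.1]
width: 0.0855
```

```bash
python3 go.py .4926 -.3789 .2 -36.5
```

```text
phi -22.2 p [ 0.3839 -0.4374  0.207 ] -> moves [ 0.1571 -0.1903  0.014 ] twist 0.0797
  reach rows 3.0
```

Call:
step_arm:
  moves: [0.157,-0.19,0.014,0.08,-1,0.157,-0.19,0.014,0.08,-1,0.157,-0.19,0.014,0.08,-1,0.157,-0.19,0.014,0.08,-1,0.157,-0.19,0.014,0.08,-1]

```text
clock: 1.35
position: [0.4908, -0.3789, 0.1997]
ee_rot: [0.0, 0.951, -0.31, -0.001]
contact_force: [-0.4, -0.6, 0.4]
width: 0.0851
```

```bash
python3 go.py .4926 -.3789 .066 -36.5; python3 -c "
from h import *
c=cam('side');cv2.imwrite('pics/s3.png',cv2.resize(c[0][90:230,260:460],None,fx=4,fy=4))"
```

```text
phi -36.1 p [ 0.4908 -0.3789  0.1997] -> moves [ 0.0031 -0.0024  0.2673] twist 0.0022
  reach rows 3.0
```

View pics/s3.png

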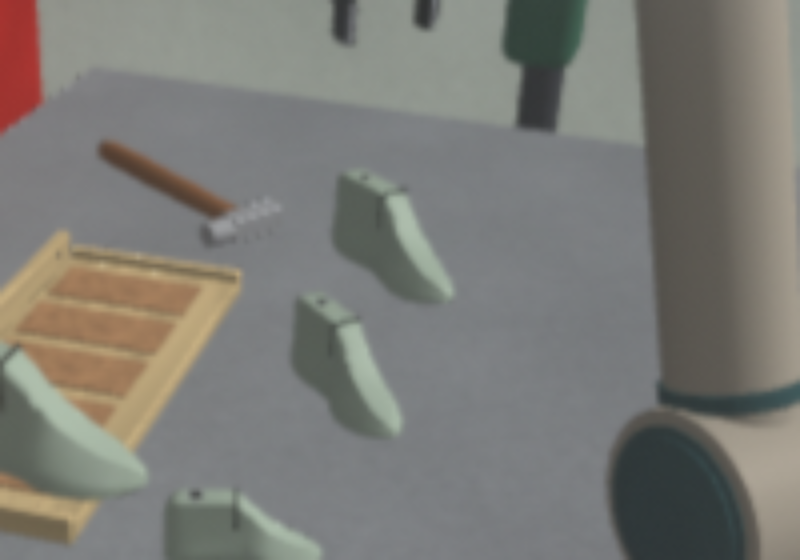

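The crop shows the two fingers at (345,20) and (425,10), straddling k's top at (375,183). I'm descending.

Call:
step_arm:
  moves: [0.003,-0.002,0.09,0.002,-1,0.003,-0.002,0.16,0.002,-1,0.003,-0.002,0.22,0.002,-1,0.003,-0.002,0.266,0.002,-1,0.003,-0.002,0.266,0.002,-1]

```text
clock: 1.9
position: [0.489, -0.3785, 0.0638]
ee_rot: [-0.001, 0.949, -0.315, -0.004]
contact_force: [0.4, 0.2, -0.3]
width: 0.085
```

Call:
step_arm:
  moves: [0,0,0,0,0,0,0,0,0,1,0,0,0,0,1,0,0,0,0,1,0,0,0,0,1]

```text
clock: 2.4
position: [0.4932, -0.3798, 0.0687]
ee_rot: [0.001, 0.95, -0.314, 0.001]
contact_force: [0.0, 0.6, 5.3]
width: 0.0274
```

Call:
step_arm:
  moves: [0,0,0,0,1,0,0,0,0,1]

```text
clock: 2.6
position: [0.4933, -0.3798, 0.0687]
ee_rot: [0.001, 0.95, -0.314, 0.001]
contact_force: [-0.1, 1.7, 6.5]
width: 0.0269
```

Call:
step_arm:
  moves: [0,0,-0.06,0,1,0,0,-0.14,0,1,0,0,-0.22,0,1,0,0,-0.3,0,1,0,0,-0.3,0,1]

```text
clock: 3.1
position: [0.495, -0.3817, 0.2235]
ee_rot: [0.003, 0.95, -0.314, 0.006]
contact_force: [1.1, -1.3, -2.2]
width: 0.0266
```

```bash
python3 go.py .6616 .0252 .22 3.1;python3 -c "
from h import *
c=cam('side');cv2.imwrite('pics/s4.png',cv2.resize(c[0][40:200,280:440],None,fx=3,fy=3))"
```

```text
phi -36.5 p [ 0.495  -0.3817  0.2235] -> moves [-0.217  -0.8521  0.0027] twist -0.2203
  reach rows 9.0
```

View pics/s4.png

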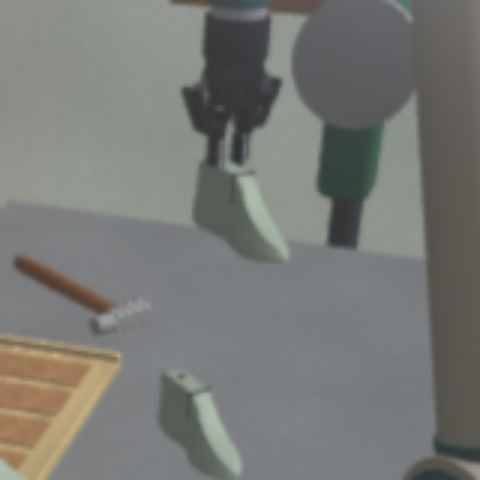

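k hangs upright in the grip, at about (235,210) in the crop, so I'm carrying on.

Call:
step_arm:
  moves: [-0.217,-0.852,0.003,-0.22,1,-0.217,-0.852,0.003,-0.22,1,-0.217,-0.852,0.003,-0.22,1,-0.217,-0.852,0.003,-0.22,1,-0.217,-0.852,0.003,-0.22,1]

```text
clock: 3.65
position: [0.5863, -0.1457, 0.2135]
ee_rot: [-0.001, 1.0, 0.029, -0.002]
contact_force: [1.0, -1.2, -3.0]
width: 0.0267
```

```bash
python3 go.py .6616 .0252 .22 3.1
```

```text
phi 3.3 p [ 0.5863 -0.1457  0.2135] -> moves [ 0.1698 -0.3326 -0.0132] twist 0.001
  reach rows 4.0
```

Call:
step_arm:
  moves: [0.17,-0.333,-0.013,0.001,1,0.17,-0.333,-0.013,0.001,1,0.17,-0.333,-0.013,0.001,1,0.17,-0.333,-0.013,0.001,1,0.17,-0.333,-0.013,0.001,1]

```text
clock: 4.15
position: [0.664, 0.0286, 0.2195]
ee_rot: [-0.002, 1.0, 0.028, -0.001]
contact_force: [0.8, -0.2, -2.4]
width: 0.0264
```

```bash
python3 go.py .6616 .0252 .087 3.1
```

```text
phi 3.2 p [0.664  0.0286 0.2195] -> moves [-0.0044  0.0075  0.2649] twist 0.0004
  reach rows 3.0
```

Call:
step_arm:
  moves: [-0.002,0.003,0.08,0,1,-0.002,0.003,0.15,0,1,-0.002,0.003,0.2,0,1,-0.002,0.003,0.22,0,1,-0.002,0.003,0.22,0,1]

```text
clock: 4.65
position: [0.6603, 0.0208, 0.1095]
ee_rot: [-0.0, 1.0, 0.025, -0.003]
contact_force: [-1.0, 0.4, -3.0]
width: 0.0266
```

```bash
python3 go.py .6616 .0252 .088 3.1
```

```text
phi 2.8 p [0.6603 0.0208 0.1095] -> moves [ 0.0033 -0.0085  0.043 ] twist -0.0015
  reach rows 1.0
```

Call:
step_arm:
  moves: [0.002,-0.004,0.01,0,1,0.002,-0.004,0.02,0,1,0.002,-0.004,0.03,0,1,0.002,-0.004,0.038,0,1,0.002,-0.004,0.038,0,1]

```text
clock: 5.15
position: [0.6629, 0.0232, 0.0932]
ee_rot: [0.0, 1.0, 0.025, -0.0]
contact_force: [-0.3, 1.3, -3.1]
width: 0.0265
```

```bash
python3 go.py .6616 .0252 .088 3.1
```

```text
phi 2.9 p [0.6629 0.0232 0.0932] -> moves [-0.0024 -0.0041  0.0104] twist -0.0014
  reach rows 1.0
```

Call:
step_arm:
  moves: [0,-0.003,0.004,0,1,0,-0.003,0.008,0,1,0,-0.003,0.01,0,1,0,-0.003,0.012,0,1,0,-0.003,0.012,0,1]

```text
clock: 5.65
position: [0.6639, 0.0248, 0.088]
ee_rot: [0.0, 1.0, 0.025, 0.001]
contact_force: [1.4, 0.6, -0.8]
width: 0.0269
```

Call:
step_arm:
  moves: [0,0,0.002,0,1,0,0,0.002,0,0.2,0,0,0.002,0,0,0,0,0.002,0,0,0,0,0.002,0,0]

```text
clock: 6.15
position: [0.663, 0.0246, 0.0866]
ee_rot: [0.0, 1.0, 0.025, -0.0]
contact_force: [-0.0, 0.1, -1.1]
width: 0.0429
```

Call:
step_arm:
  moves: [0,0,-0.03,0,0,0,0,-0.1,0,0,0,0,-0.18,0,0,0,0,-0.26,0,0,0,0,-0.26,0,0]

```text
clock: 6.65
position: [0.6667, 0.0245, 0.2237]
ee_rot: [0.001, 1.0, 0.025, 0.006]
contact_force: [1.3, 0.2, -0.1]
width: 0.0429
```

```bash
python3 go.py .4609 -.1339 .21 -42
```

```text
phi 2.9 p [0.6667 0.0245 0.2237] -> moves [-0.4272  0.2959  0.0225] twist 0.2492
  reach rows 6.0
```

Call:
step_arm:
  moves: [-0.427,0.296,0.022,0.249,-1,-0.427,0.296,0.022,0.249,-1,-0.427,0.296,0.022,0.249,-1,-0.427,0.296,0.022,0.249,-1,-0.427,0.296,0.022,0.249,-1]

```text
clock: 7.15
position: [0.4632, -0.1283, 0.2054]
ee_rot: [0.0, 0.938, -0.346, -0.0]
contact_force: [-0.7, -0.1, 0.3]
width: 0.0855
```

```bash
python3 go.py .4609 -.1339 .2 -42;python3 -c "
from h import *
c=cam('side');cv2.imwrite('pics/s5.png',cv2.resize(c[0][40:240,200:440],None,fx=3,fy=3))"
```

```text
phi -40.4 p [ 0.4632 -0.1283  0.2054] -> moves [0.0038 0.0115 0.0109] twist 0.0087
  reach rows 1.0
```

View pics/s5.png

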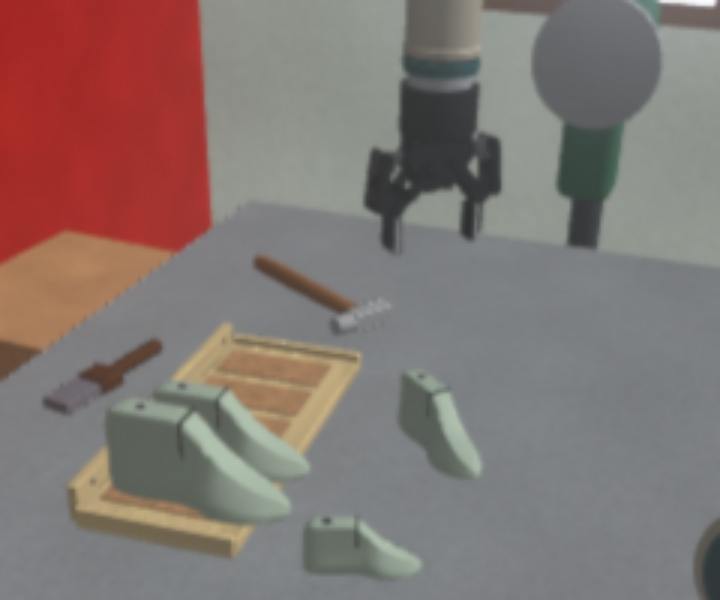

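k stands upright next to the biggest last (around (225,430)), and the gripper is above w (428,382). Descending on w.

Call:
step_arm:
  moves: [0.003,0.008,0.08,0.006,-1,0.003,0.008,0.16,0.006,-1,0.003,0.008,0.23,0.006,-1,0.003,0.008,0.29,0.006,-1,0.003,0.008,0.29,0.006,-1]

```text
clock: 7.7
position: [0.4603, -0.13, 0.0574]
ee_rot: [-0.0, 0.936, -0.352, -0.005]
contact_force: [-0.4, -0.3, -0.0]
width: 0.0856
```

```bash
python3 go.py .4609 -.1339 .057 -42
```

```text
phi -41.2 p [ 0.4603 -0.13    0.0574] -> moves [0.006  0.005  0.0008] twist 0.0045
  reach rows 1.0
```

Call:
step_arm:
  moves: [0.003,0.003,0.005,0,-1,0.003,0.003,0.005,0,0,0.003,0.003,0.005,0,1,0.003,0.003,0.005,0,1,0.003,0.003,0.005,0,1]

```text
clock: 8.2
position: [0.4645, -0.134, 0.0594]
ee_rot: [0.0, 0.936, -0.352, 0.001]
contact_force: [0.4, 0.2, 0.5]
width: 0.0283
```

Call:
step_arm:
  moves: [0,0,0,0,1,0,0,0,0,1,0,0,0,0,1]

```text
clock: 8.5
position: [0.4644, -0.1341, 0.0596]
ee_rot: [0.0, 0.936, -0.352, 0.001]
contact_force: [-1.5, 0.4, 4.8]
width: 0.0224
```

Call:
step_arm:
  moves: [0,0,-0.06,0,1,0,0,-0.14,0,1,0,0,-0.22,0,1,0,0,-0.3,0,1,0,0,-0.3,0,1]

```text
clock: 9.0
position: [0.4674, -0.1352, 0.2142]
ee_rot: [0.0, 0.936, -0.352, 0.006]
contact_force: [0.6, -0.9, -1.9]
width: 0.0222
```

```bash
python3 go.py .6660 -.0482 .21 3.1
```

```text
phi -41.2 p [ 0.4674 -0.1352  0.2142] -> moves [ 0.1841 -0.3925  0.012 ] twist -0.2461
  reach rows 6.0
```

Call:
step_arm:
  moves: [0.185,-0.392,0.01,-0.246,1,0.185,-0.392,0.01,-0.246,1,0.185,-0.392,0.01,-0.246,1,0.185,-0.392,0.01,-0.246,1,0.185,-0.392,0.01,-0.246,1]

```text
clock: 9.5
position: [0.6664, -0.0447, 0.2009]
ee_rot: [-0.001, 1.0, 0.02, 0.0]
contact_force: [-0.9, -0.1, -2.3]
width: 0.0222
```

```bash
python3 go.py .668 -.0482 .1 3.1
```

```text
phi 2.3 p [ 0.6664 -0.0447  0.2009] -> moves [0.0029 0.0074 0.2017] twist -0.0047
  reach rows 3.0
```

Call:
step_arm:
  moves: [0.002,0.005,0.07,-0.004,1,0.002,0.005,0.14,-0.004,1,0.002,0.005,0.19,-0.004,1,0.002,0.005,0.2,-0.004,1,0.002,0.005,0.2,-0.004,1]

```text
clock: 10.0
position: [0.6627, -0.0495, 0.1018]
ee_rot: [-0.0, 1.0, 0.022, -0.002]
contact_force: [-0.4, -0.0, -2.1]
width: 0.022
```

```bash
python3 go.py .668 -.0482 .079 3.1
```

```text
phi 2.5 p [ 0.6627 -0.0495  0.1018] -> moves [ 0.0108 -0.0022  0.0456] twist -0.0034
  reach rows 1.0
```

Call:
step_arm:
  moves: [0.006,-0.002,0.012,-0.003,1,0.006,-0.002,0.024,-0.003,1,0.006,-0.002,0.034,-0.003,1,0.006,-0.002,0.042,-0.003,1,0.006,-0.002,0.042,-0.003,1]

```text
clock: 10.5
position: [0.6663, -0.0485, 0.082]
ee_rot: [-0.0, 1.0, 0.026, -0.001]
contact_force: [-0.6, 0.4, -1.9]
width: 0.0216
```

```bash
python3 go.py .668 -.0482 .079 3.1
```

```text
phi 3.0 p [ 0.6663 -0.0485  0.082 ] -> moves [ 0.0035 -0.0004  0.006 ] twist -0.0004
  reach rows 1.0
```

Call:
step_arm:
  moves: [0,0,0.003,0,1,0,0,0.006,0,1,0,0,0.007,0,1,0,0,0.008,0,1,0,0,0.008,0,1]

```text
clock: 11.0
position: [0.6672, -0.0487, 0.0789]
ee_rot: [0.0, 1.0, 0.026, 0.001]
contact_force: [1.1, 0.4, -0.3]
width: 0.0219
```

Call:
step_arm:
  moves: [0,0,0.002,0,1,0,0,0.002,0,0.2,0,0,0.002,0,0,0,0,0.002,0,0,0,0,0.002,0,0]

```text
clock: 11.5
position: [0.6666, -0.0486, 0.0775]
ee_rot: [0.0, 1.0, 0.026, -0.0]
contact_force: [-0.4, -0.1, 0.3]
width: 0.0427
```

Call:
step_arm:
  moves: [0,0,-0.03,0,0,0,0,-0.1,0,0,0,0,-0.18,0,0,0,0,-0.26,0,0,0,0,-0.26,0,0]

```text
clock: 12.0
position: [0.6703, -0.0492, 0.2147]
ee_rot: [0.001, 1.0, 0.026, 0.006]
contact_force: [0.4, 0.3, 0.8]
width: 0.0427
```

```bash
python3 go.py .4677 .1337 .21 17
```

```text
phi 3.0 p [ 0.6703 -0.0492  0.2147] -> moves [-0.3854 -0.3867  0.0034] twist -0.0776
  reach rows 6.0
```

Call:
step_arm:
  moves: [-0.385,-0.387,0.003,-0.078,-1,-0.385,-0.387,0.003,-0.078,-1,-0.385,-0.387,0.003,-0.078,-1,-0.385,-0.387,0.003,-0.078,-1,-0.385,-0.387,0.003,-0.078,-1]

```text
clock: 12.5
position: [0.4793, 0.1201, 0.2056]
ee_rot: [-0.0, 0.989, 0.148, -0.0]
contact_force: [0.6, 0.9, 0.9]
width: 0.0855
```

```bash
python3 go.py .4677 .1337 .1 17;python3 -c "
from h import *
c=cam('side');cv2.imwrite('pics/s6.png',cv2.resize(c[0][40:240,200:440],None,fx=3,fy=3))"
```

```text
phi 17.0 p [0.4793 0.1201 0.2056] -> moves [-0.014  -0.0327  0.2112] twist 0.0002
  reach rows 3.0
```

View pics/s6.png

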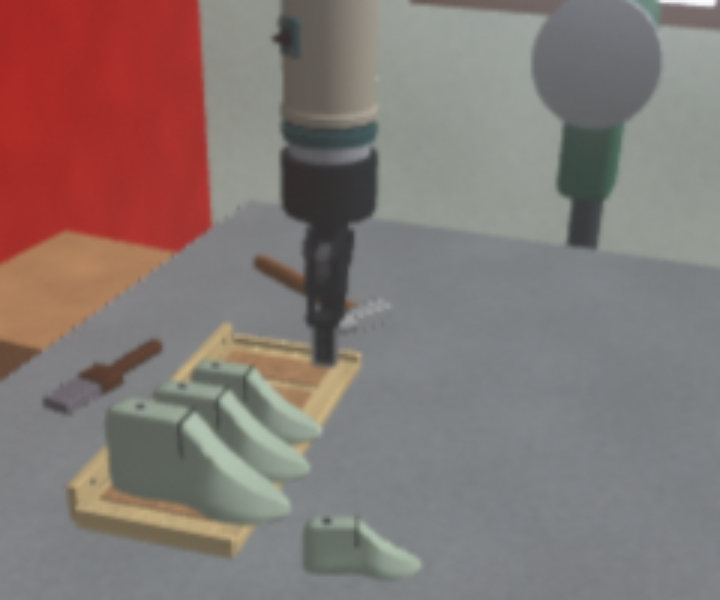

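k and w stand upright in order (tops at (190,385) and (225,365)); t is at (335,525), clear of the big toe. Descending on t.

Call:
step_arm:
  moves: [-0.014,-0.033,0.05,0,-1,-0.014,-0.033,0.12,0,-1,-0.014,-0.033,0.19,0,-1,-0.014,-0.033,0.21,0,-1,-0.014,-0.033,0.21,0,-1]

```text
clock: 13.05
position: [0.4686, 0.1325, 0.0997]
ee_rot: [0.0, 0.989, 0.148, -0.002]
contact_force: [-0.5, -0.2, -0.9]
width: 0.0856
```

```bash
python3 go.py .4677 .1337 .042 17
```

```text
phi 17.1 p [0.4686 0.1325 0.0997] -> moves [-0.0005 -0.0027  0.1155] twist 0.0004
  reach rows 2.0
```

Call:
step_arm:
  moves: [-0.001,-0.002,0.05,0,-1,-0.001,-0.002,0.09,0,-1,-0.001,-0.002,0.115,0,-1,-0.001,-0.002,0.118,0,-1,-0.001,-0.002,0.118,0,0]

```text
clock: 13.55
position: [0.4704, 0.1336, 0.0432]
ee_rot: [0.0, 0.989, 0.148, 0.001]
contact_force: [-0.2, 0.2, -0.2]
width: 0.0733
```

Call:
step_arm:
  moves: [0,0,0,0,0.5,0,0,0,0,1,0,0,0,0,1,0,0,0,0,1,0,0,0,0,1]

```text
clock: 14.05
position: [0.4691, 0.1337, 0.0423]
ee_rot: [0.0, 0.989, 0.148, 0.0]
contact_force: [0.2, -0.7, -0.3]
width: -0.0002
```

Call:
step_arm:
  moves: [0,0,-0.06,0,1,0,0,-0.14,0,1,0,0,-0.22,0,1,0,0,-0.3,0,1,0,0,-0.3,0,1]

```text
clock: 14.55
position: [0.4728, 0.1342, 0.1978]
ee_rot: [0.0, 0.989, 0.148, 0.006]
contact_force: [0.7, 0.4, -0.2]
width: -0.0001
```

```bash
python3 go.py .673 -.196 .22 3.1
```

```text
phi 17.1 p [0.4728 0.1342 0.1978] -> moves [ 0.1893  0.7489 -0.0407] twist 0.0777
  reach rows 8.0
```

The gripper closed on nothing (width 0), so I'll look before retrying.

```bash
python3 -c "
from h import *
c=cam('side');a=cv2.resize(c[0][120:260,230:390],None,fx=3,fy=3)
d=cam('top');b=cv2.resize(d[0][130:230,230:330],None,fx=4,fy=4)
cv2.imwrite('pics/s7.png',np.hstack([a[:400],b[:400]])[:,:800] if 0 else np.hstack([cv2.resize(a,(400,350)),cv2.resize(b,(350,350))]))"
```

```text
(no output)
```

View pics/s7.png

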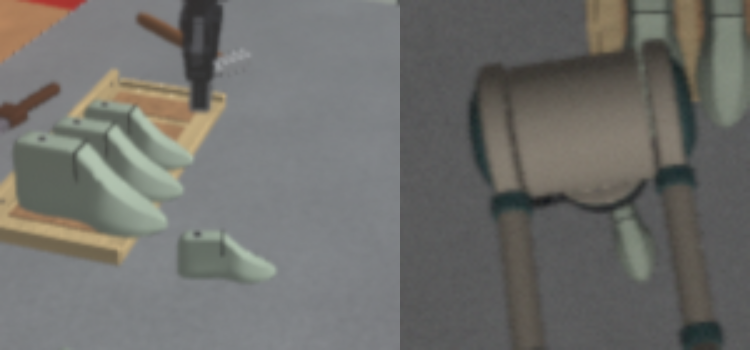

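```bash
python3 - <<'E'
from h import *
c=cam("side");d=cam("top");s=manip.get_state();p=np.array(s["position"]);print(p)
print("tcp side",proj(c,p),"tip",proj(c,p-[0,0,.014]),"top",proj(d,p))
print("t hole side",proj(c,[.474,.1352,.054]),"mid",proj(c,[.4677,.1337,.054]),"toe",proj(c,[.3907,.1107,.01]))
print("k,w mid",proj(c,[[.66,.025,.102],[.666,-.048,.091]]))
f=c[0];g=cv2.cvtColor(f,cv2.COLOR_BGR2HSV)
m=((g[...,0]>35)&(g[...,0]<85)&(g[...,1]>14)&(g[...,2]>70)).astype(np.uint8)
n,l,st,ce=cv2.connectedComponentsWithStats(m)
for i in range(1,n):
    if st[i,4]>150: print(st[i],ce[i])
E
```

```text
[0.46785625 0.13342725 0.19086795]
tcp side [[310.83536265 169.47651313]] tip [[310.81619019 174.25631008]] top [[289.9815062  182.16438061]]
t hole side [[308.3566769  213.05288025]] mid [[310.67758344 213.23301887]] toe [[339.00823902 227.2646225 ]]
k,w mid [[264.8801161  168.48105823]
 [273.70350413 161.28017989]]
[385  80  24  27 503] [396.11530815  93.38369781]
[ 235  160   72   55 2628] [270.22146119 187.71461187]
[301 212  40  21 567] [317.82186949 223.1005291 ]
[ 250  259   50   41 1083] [272.5401662  280.44413666]
```

```bash
python3 go.py .4677 .1337 .08 17;python3 go.py .4677 .1337 .037 17
```

```text
phi 17.1 p [0.4679 0.1334 0.1909] -> moves [ 0.0005 -0.0005  0.2217] twist 0.0004
  reach rows 3.0
phi 17.1 p [0.4679 0.1334 0.1909] -> moves [ 0.0007 -0.0005  0.3077] twist 0.0004
  reach rows 4.0
```

Call:
step_arm:
  moves: [0,0,0.02,0,-1,0,0,0.04,0,-1,0,0,0.06,0,-1,0,0,0.08,0,-1,0,0,0.1,0,-1]
  force: 25

```text
clock: 15.25
position: [0.4686, 0.1336, 0.1407]
ee_rot: [0.0, 0.989, 0.148, -0.001]
contact_force: [0.7, 0.8, 0.3]
width: 0.0722
```

Call:
step_arm:
  moves: [0,0,0.05,0,-1,0,0,0.1,0,-1,0,0,0.15,0,-1,0,0,0.19,0,-1,0,0,0.206,0,-1]

```text
clock: 15.75
position: [0.4673, 0.1334, 0.0369]
ee_rot: [0.0, 0.989, 0.148, -0.002]
contact_force: [0.7, 0.3, 0.3]
width: 0.085
```

```bash
python3 go.py .4677 .1337 .037 17; python3 -c "
from h import *
c=cam('side');cv2.imwrite('pics/s8.png',cv2.resize(c[0][130:250,240:400],None,fx=5,fy=5))"
```

```text
phi 17.1 p [0.4673 0.1334 0.0369] -> moves [ 0.0009 -0.0004 -0.0003] twist 0.0004
  reach rows 1.0
```

View pics/s8.png

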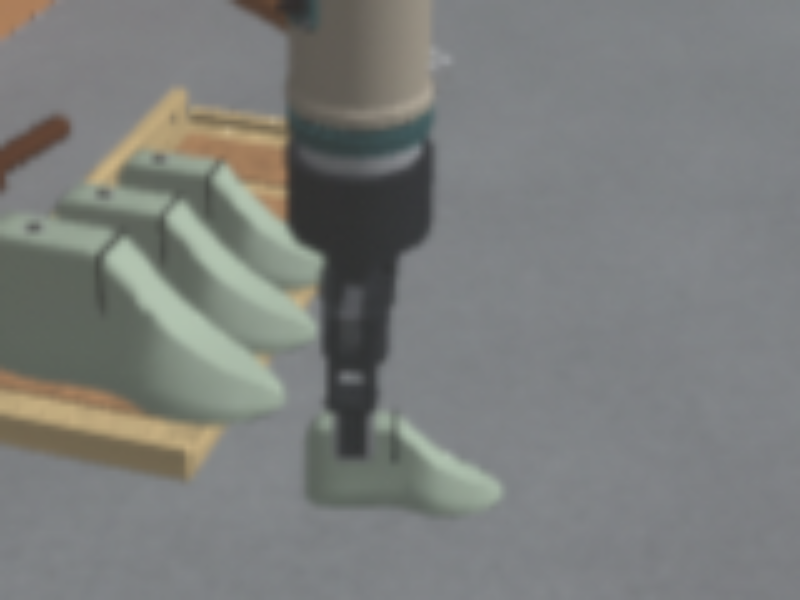

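The near finger overlaps t's block, centred at (350,440) in the crop. I'll close slowly with a light grip.

Call:
step_arm:
  moves: [0,0,0,0,0,0,0,0,0,0,0,0,0,0,0.3,0,0,0,0,0.5,0,0,0,0,0.5]

```text
clock: 16.3
position: [0.4694, 0.1337, 0.0397]
ee_rot: [0.0, 0.989, 0.149, 0.001]
contact_force: [-0.4, 0.0, -0.3]
width: 0.0213
```

Call:
step_arm:
  moves: [0,0,0,0,0.6,0,0,0,0,0.6,0,0,0,0,0.7,0,0,0,0,0.7,0,0,0,0,0.7]

```text
clock: 16.8
position: [0.4694, 0.1335, 0.0397]
ee_rot: [0.0, 0.989, 0.149, 0.0]
contact_force: [-0.1, -0.2, 6.3]
width: 0.0178
```

Call:
step_arm:
  moves: [0,0,0,0,0.8,0,0,0,0,1,0,0,0,0,1,0,0,0,0,1,0,0,0,0,1]

```text
clock: 17.3
position: [0.4694, 0.1335, 0.0397]
ee_rot: [0.0, 0.989, 0.149, 0.0]
contact_force: [-0.7, -1.5, 6.1]
width: 0.0175
```

Now gripped at 17.5 mm. Lifting gently.

Call:
step_arm:
  moves: [0,0,-0.02,0,1,0,0,-0.06,0,1,0,0,-0.1,0,1,0,0,-0.16,0,1,0,0,-0.22,0,1]
  force: 30

```text
clock: 17.8
position: [0.4683, 0.1337, 0.1501]
ee_rot: [-0.0, 0.989, 0.148, -0.001]
contact_force: [0.3, 0.5, -1.5]
width: 0.0171
```

Call:
step_arm:
  moves: [0,0,-0.05,0,1,0,0,-0.1,0,1,0,0,-0.14,0,1,0,0,-0.14,0,1]

```text
clock: 18.2
position: [0.4707, 0.134, 0.222]
ee_rot: [-0.0, 0.989, 0.148, 0.003]
contact_force: [0.0, -0.6, -1.3]
width: 0.0174
```

```bash
python3 go.py .673 -.196 .22 3.1
```

```text
phi 17.1 p [0.4707 0.134  0.222 ] -> moves [0.193  0.7497 0.0059] twist 0.0776
  reach rows 8.0
```

Call:
step_arm:
  moves: [0.193,0.75,0.006,0.078,1,0.193,0.75,0.006,0.078,1,0.193,0.75,0.006,0.078,1,0.193,0.75,0.006,0.078,1,0.193,0.75,0.006,0.078,1]

```text
clock: 18.7
position: [0.5996, -0.081, 0.2156]
ee_rot: [-0.001, 1.0, 0.026, -0.001]
contact_force: [1.0, 1.0, -1.0]
width: 0.0172
```

```bash
python3 go.py .6745 -.196 .2 3.1
```

```text
phi 3.0 p [ 0.5996 -0.081   0.2156] -> moves [0.1375 0.2377 0.0306] twist -0.0004
  reach rows 3.0
```

Call:
step_arm:
  moves: [0.137,0.238,0.03,0,1,0.137,0.238,0.03,0,1,0.137,0.238,0.03,0,1,0.137,0.238,0.06,0,1,0.137,0.238,0.1,0,1]

```text
clock: 19.2
position: [0.6746, -0.1963, 0.165]
ee_rot: [-0.0, 1.0, 0.025, -0.001]
contact_force: [0.5, 1.3, -0.8]
width: 0.0173
```

```bash
python3 go.py .6745 -.196 .08 3.1
```

```text
phi 2.9 p [ 0.6746 -0.1963  0.165 ] -> moves [-0.     -0.0005  0.17  ] twist -0.0011
  reach rows 2.0
```

Call:
step_arm:
  moves: [0,0,0.06,0,1,0,0,0.11,0,1,0,0,0.15,0,1,0,0,0.17,0,1,0,0,0.17,0,1]

```text
clock: 19.7
position: [0.6726, -0.194, 0.0793]
ee_rot: [-0.001, 1.0, 0.026, -0.002]
contact_force: [-0.3, -0.4, -0.4]
width: 0.0175
```

```bash
python3 go.py .6745 -.196 .06 3.1
```

```text
phi 3.0 p [ 0.6726 -0.194   0.0793] -> moves [0.0038 0.0042 0.0386] twist -0.0004
  reach rows 1.0
```

Call:
step_arm:
  moves: [0.001,0.003,0.012,0,1,0.001,0.003,0.024,0,1,0.001,0.003,0.034,0,1,0.001,0.003,0.042,0,1,0.001,0.003,0.042,0,1]

```text
clock: 20.2
position: [0.6745, -0.1961, 0.0607]
ee_rot: [-0.0, 1.0, 0.026, -0.0]
contact_force: [-0.7, 0.2, -1.4]
width: 0.0175
```

Call:
step_arm:
  moves: [0,0,0,0,1,0,0,0,0,1,0,0,0,0,1]

```text
clock: 20.5
position: [0.6751, -0.1963, 0.0616]
ee_rot: [0.0, 1.0, 0.026, 0.0]
contact_force: [-0.0, 0.3, 0.3]
width: 0.0173
```

Lower the remaining ~3.5 mm, then release.

Call:
step_arm:
  moves: [0,0,0.002,0,1,0,0,0.004,0,1,0,0,0.006,0,1,0,0,0.007,0,1,0,0,0.007,0,1]

```text
clock: 21.0
position: [0.675, -0.1963, 0.0579]
ee_rot: [0.0, 1.0, 0.026, 0.0]
contact_force: [0.7, -1.2, 0.4]
width: 0.0172
```

Call:
step_arm:
  moves: [0,0,0,0,0.4,0,0,0,0,0.2,0,0,0,0,0.2,0,0,0,0,0.1,0,0,0,0,0.1]

```text
clock: 21.5
position: [0.6749, -0.1962, 0.0577]
ee_rot: [0.0, 1.0, 0.026, -0.0]
contact_force: [0.1, 0.3, 0.6]
width: 0.0384
```

Call:
step_arm:
  moves: [0,0,-0.03,0,0,0,0,-0.1,0,0,0,0,-0.18,0,0,0,0,-0.26,0,0,0,0,-0.32,0,0]

```text
clock: 22.0
position: [0.6757, -0.1965, 0.2223]
ee_rot: [0.001, 1.0, 0.026, 0.002]
contact_force: [-0.7, -0.3, 0.1]
width: 0.0424
```

```bash
python3 go.py .4958 .3721 .22 -4.5
```

```text
phi 3.0 p [ 0.6757 -0.1965  0.2223] -> moves [-2.9910e-01 -1.1546e+00  1.0000e-03] twist 0.0419
  reach rows 12.0
```

Call:
step_arm:
  moves: [-0.15,-0.577,0,0.02,-1,-0.15,-0.577,0,0.02,-1,-0.15,-0.577,0,0.02,-1,-0.15,-0.577,0,0.02,-1,-0.15,-0.577,0,0.02,-1]

```text
clock: 22.5
position: [0.5986, 0.0438, 0.2193]
ee_rot: [-0.0, 1.0, -0.005, 0.001]
contact_force: [1.1, 0.8, -0.3]
width: 0.0854
```

```bash
python3 go.py .4958 .3721 .21 -4.5
```

```text
phi -0.6 p [0.5986 0.0438 0.2193] -> moves [-0.2126 -0.6545  0.0181] twist 0.0217
  reach rows 7.0
```

Call:
step_arm:
  moves: [-0.213,-0.654,0.018,0.022,-1,-0.213,-0.654,0.018,0.022,-1,-0.213,-0.654,0.018,0.022,-1,-0.213,-0.654,0.018,0.022,-1,-0.213,-0.654,0.018,0.022,-1]

```text
clock: 23.0
position: [0.5236, 0.2824, 0.2127]
ee_rot: [-0.0, 0.999, -0.04, 0.001]
contact_force: [0.9, 0.0, 0.7]
width: 0.0852
```

```bash
python3 go.py .4958 .3721 .16 -4.5
```

```text
phi -4.5 p [0.5236 0.2824 0.2127] -> moves [-0.0698 -0.1744  0.1054] twist -0.0002
  reach rows 3.0
```

Call:
step_arm:
  moves: [-0.07,-0.174,0.04,0,-1,-0.07,-0.174,0.08,0,-1,-0.07,-0.174,0.105,0,-1,-0.07,-0.174,0.105,0,-1,-0.07,-0.174,0.105,0,-1]

```text
clock: 23.5
position: [0.4966, 0.3698, 0.1597]
ee_rot: [0.0, 0.999, -0.039, 0.001]
contact_force: [0.3, 0.5, 0.1]
width: 0.0853
```

```bash
python3 go.py .4958 .3721 .046 -4.5;  python3 -c "
from h import *
c=cam('side');cv2.imwrite('pics/s9.png',cv2.resize(c[0][110:310,200:400],None,fx=3,fy=3))"
```

```text
phi -4.5 p [0.4966 0.3698 0.1597] -> moves [-0.0023 -0.0044  0.2274] twist -0.0001
  reach rows 3.0
```

View pics/s9.png

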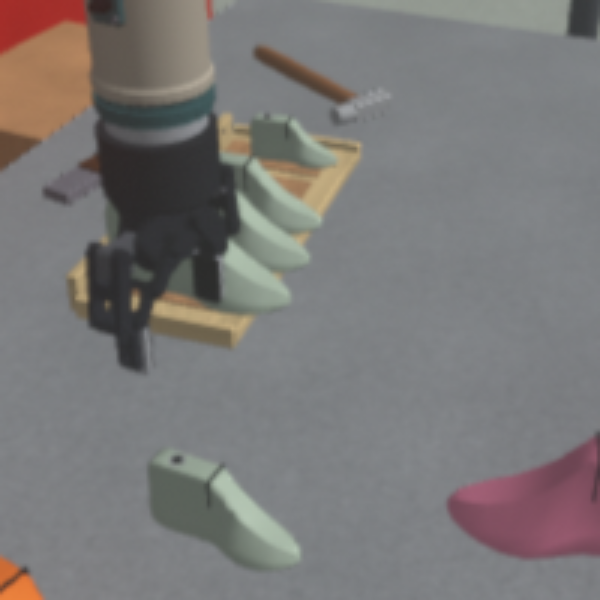

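t stands on the far pad (285,135), and m's top (188,463) lies under the open gripper. Descending.

Call:
step_arm:
  moves: [-0.001,-0.003,0.05,0,-1,-0.001,-0.003,0.11,0,-1,-0.001,-0.003,0.17,0,-1,-0.001,-0.003,0.21,0,-1,-0.001,-0.003,0.223,0,-1]

```text
clock: 24.05
position: [0.4961, 0.3699, 0.0464]
ee_rot: [0.001, 0.999, -0.04, -0.001]
contact_force: [0.9, -0.0, -0.4]
width: 0.0858
```

Call:
step_arm:
  moves: [0,0,0,0,0,0,0,0,0,0,0,0,0,0,0.3,0,0,0,0,0.5,0,0,0,0,0.6]

```text
clock: 24.55
position: [0.4965, 0.3718, 0.0485]
ee_rot: [-0.0, 0.999, -0.039, 0.001]
contact_force: [0.3, -1.3, 4.1]
width: 0.0209
```

Call:
step_arm:
  moves: [0,0,0,0,0.7,0,0,0,0,0.8,0,0,0,0,1,0,0,0,0,1,0,0,0,0,1]

```text
clock: 25.05
position: [0.4965, 0.3718, 0.0484]
ee_rot: [-0.0, 0.999, -0.039, 0.001]
contact_force: [-0.7, -0.3, 5.7]
width: 0.0209
```

Call:
step_arm:
  moves: [0,0,-0.02,0,1,0,0,-0.06,0,1,0,0,-0.12,0,1,0,0,-0.2,0,1,0,0,-0.28,0,1]

```text
clock: 25.55
position: [0.4951, 0.3713, 0.1881]
ee_rot: [0.0, 0.999, -0.039, -0.001]
contact_force: [0.8, 0.5, -1.5]
width: 0.0207
```

```bash
python3 go.py .59 .13 .225 0 .67 -.122 .225 3.1
```

```text
phi -4.5 p [0.4951 0.3713 0.1881] -> moves [ 0.2271  0.4662 -0.0737] twist -0.0251
  reach rows 6.0
phi 0.0 p [0.59  0.13  0.225] -> moves [0.16  0.504 0.   ] twist -0.0172
  reach rows 6.0
```

Call:
step_arm:
  moves: [0,0,-0.07,-0.005,1,0.23,0.466,-0.074,-0.025,1,0.23,0.466,-0.074,-0.025,1,0.23,0.466,-0.074,-0.025,1,0.23,0.466,-0.074,-0.025,1]

```text
clock: 26.05
position: [0.5699, 0.1843, 0.224]
ee_rot: [-0.0, 1.0, 0.0, 0.0]
contact_force: [0.4, 0.3, -1.3]
width: 0.0211
```

```bash
python3 go.py .67 -.122 .225 3.1
```

```text
phi 0.0 p [0.5699 0.1843 0.224 ] -> moves [ 0.1998  0.6127 -0.0021] twist -0.0171
  reach rows 7.0
```

Call:
step_arm:
  moves: [0.2,0.613,-0.002,-0.017,1,0.2,0.613,-0.002,-0.017,1,0.2,0.613,-0.002,-0.017,1,0.2,0.613,-0.002,-0.017,1,0.2,0.613,-0.002,-0.017,1]

```text
clock: 26.55
position: [0.6474, -0.0537, 0.2246]
ee_rot: [-0.0, 1.0, 0.026, -0.0]
contact_force: [0.6, 0.5, -1.5]
width: 0.0209
```

```bash
python3 go.py .67 -.122 .2 3.1
```

```text
phi 3.0 p [ 0.6474 -0.0537  0.2246] -> moves [0.0379 0.1388 0.0491] twist -0.0004
  reach rows 2.0
```

Call:
step_arm:
  moves: [0.038,0.139,0.02,0,1,0.038,0.139,0.03,0,1,0.038,0.139,0.05,0,1,0.038,0.139,0.05,0,1,0.038,0.139,0.05,0,1]

```text
clock: 27.05
position: [0.6694, -0.1186, 0.1992]
ee_rot: [-0.001, 1.0, 0.027, -0.001]
contact_force: [1.0, 0.6, -1.1]
width: 0.0211
```

```bash
python3 go.py .67 -.122 .09 3.1
```

```text
phi 3.1 p [ 0.6694 -0.1186  0.1992] -> moves [0.0012 0.0071 0.2183] twist 0.0
  reach rows 3.0
```

Call:
step_arm:
  moves: [0,0.004,0.07,0,1,0,0.004,0.13,0,1,0,0.004,0.18,0,1,0,0.004,0.21,0,1,0,0.004,0.21,0,1]

```text
clock: 27.55
position: [0.6683, -0.1199, 0.0927]
ee_rot: [-0.001, 1.0, 0.028, -0.002]
contact_force: [-0.9, 0.2, -2.8]
width: 0.0205
```

Call:
step_arm:
  moves: [0,0,0,0,1,0,0,0,0,1]

```text
clock: 27.75
position: [0.6713, -0.1219, 0.0965]
ee_rot: [0.001, 1.0, 0.027, 0.002]
contact_force: [0.5, -0.6, -1.3]
width: 0.0208
```

```bash
python3 go.py .67 -.122 .0665 3.1
```

```text
phi 3.1 p [ 0.6713 -0.1219  0.0965] -> moves [-0.0028  0.      0.06  ] twist -0.0
  reach rows 1.0
```

Call:
step_arm:
  moves: [-0.001,0,0.015,0,1,-0.001,0,0.03,0,1,-0.001,0,0.042,0,1,-0.001,0,0.05,0,1,-0.001,0,0.052,0,1]

```text
clock: 28.25
position: [0.669, -0.1224, 0.0674]
ee_rot: [-0.0, 1.0, 0.026, -0.001]
contact_force: [-1.0, 0.2, -2.0]
width: 0.0207
```

Call:
step_arm:
  moves: [0,0,0,0,1,0,0,0.002,0,1,0,0,0.004,0,1,0,0,0.004,0,1]

```text
clock: 28.65
position: [0.67, -0.1225, 0.0668]
ee_rot: [0.0, 1.0, 0.026, 0.0]
contact_force: [0.2, -0.5, -1.5]
width: 0.021
```

Call:
step_arm:
  moves: [0,0,0.001,0,1,0,0,0.001,0,0.4,0,0,0.001,0,0.2,0,0,0.001,0,0.1,0,0,0.001,0,0.1]

```text
clock: 29.15
position: [0.6696, -0.1224, 0.0661]
ee_rot: [0.0, 1.0, 0.026, -0.0]
contact_force: [0.4, -0.8, -0.4]
width: 0.0384
```

Call:
step_arm:
  moves: [0,0,-0.03,0,0,0,0,-0.1,0,0,0,0,-0.18,0,0,0,0,-0.26,0,0,0,0,-0.32,0,0]

```text
clock: 29.65
position: [0.6702, -0.1226, 0.229]
ee_rot: [0.001, 1.0, 0.026, 0.001]
contact_force: [0.0, -0.1, -0.3]
width: 0.0428
```

Call:
step_arm:
  moves: [-0.5,0.5,-0.05,0,-1,-0.5,0.5,-0.05,0,-1,-0.5,0.5,-0.05,0,-1,-0.5,0.5,-0.05,0,-1,-0.5,0.5,-0.05,0,-1]

```text
clock: 30.15
position: [0.5014, -0.3089, 0.244]
ee_rot: [0.0, 1.0, 0.027, 0.0]
contact_force: [0.1, -0.7, -0.1]
width: 0.0855
```

Call:
step_arm:
  moves: [-0.2,0.3,0,0,-1,-0.2,0.3,0,0,-1,-0.2,0.3,0,0,-1,-0.2,0.3,0,0,-1,-0.2,0.3,0,0,-1]

```text
clock: 30.65
position: [0.4083, -0.4668, 0.2432]
ee_rot: [0.001, 1.0, 0.024, -0.001]
contact_force: [0.4, 0.0, -0.6]
width: 0.0853
```

```bash
python3 - <<'E'
from h import *
import meas2
meas2.run([("big",(302,138),.018,.095,71,.135,3.1)])
for x,y,H,nm in[(.6616,.0252,.102,"k"),(.6662,-.0482,.091,"w"),(.6695,-.122,.081,"m"),(.6735,-.196,.072,"t")]:
    px=proj(meas2.c,[x,y,H])[0].round().astype(int);print(nm,px,"pad",x,y)
    try: meas2.run([(nm,px,.018,H-.018,0,.1,3.1)])
    except Exception as e: print(e)
a=cv2.resize(meas2.f[85:185,270:410],None,fx=5,fy=5,interpolation=cv2.INTER_CUBIC);cv2.imwrite("pics/top10.png",a)
c=cam("side");cv2.imwrite("pics/side10.png",cv2.resize(c[0][130:230,200:360],None,fx=5,fy=5,interpolation=cv2.INTER_CUBIC))
E
```

```text
big toe [0.5273 0.1025] mid by toe [0.6621 0.1098]
    5679 [671.1  97.6] [70.2 27.2] 0.8
    4212 [662.1  26.8] [61.6 24.3] 1.7
    14093 [573.8  91.4] [ 45.6 117.5] 88.7
    10726 [576.8  22.4] [ 39.3 102.3] 86.8
k [323 125] pad 0.6616 0.0252
k toe [0.5425 0.024 ] mid by toe [0.6423 0.0294]
    5679 [673.8  97.7] [70.8 27.4] 0.8
    4212 [664.7  26.3] [62.1 24.5] 1.7
    2934 [662.5 -46.7] [53.9 20.1] 2.8
    7781 [587.7 -49. ] [32.7 90.2] 86.0
    12806 [584.1  91.3] [ 46.  101.6] 88.7
    10548 [580.8  21.7] [39.6 99.1] 86.8
w [345 124] pad 0.6662 -0.0482
w toe [ 0.5547 -0.0482] mid by toe [ 0.6546 -0.0428]
    4212 [667.4  25.8] [62.7 24.7] 1.7
    1810 [ 667.9 -121. ] [46.3 17.2] 1.4
    2934 [665.1 -47.8] [54.3 20.3] 2.8
    5504 [ 602.2 -119.9] [27.  80.1] 84.5
    7781 [589.7 -50.1] [33. 91.] 86.0
    3787 [586.9  77.6] [19.1 98.1] 88.7
    10314 [584.3  21.1] [40.  96.7] 86.8
m [367 123] pad 0.6695 -0.122
m toe [ 0.5735 -0.1216] mid by toe [ 0.6733 -0.1162]
    1810 [ 670.3 -122.5] [46.7 17.4] 1.4
    2934 [667.5 -48.9] [54.7 20.4] 2.8
    835 [ 663.4 -194.7] [21.1 14.2] 5.2
    3746 [ 616.6 -192.8] [22.  66.2] 82.0
    5504 [ 604.1 -121.4] [27.2 80.7] 84.5
    7781 [591.5 -51.1] [33.3 91.7] 86.0
    2470 [587.1   7.7] [13.8 92.2] 88.5
t [389 122] pad 0.6735 -0.196
t toe [ 0.594  -0.1975] mid by toe [ 0.6939 -0.1921]
    1810 [ 672.5 -123.9] [47.  17.5] 1.4
    835 [ 665.5 -196.6] [21.2 14.3] 5.2
    3746 [ 618.4 -194.7] [22.1 66.7] 82.0
    5504 [ 605.9 -122.8] [27.4 81.2] 84.5
    1357 [597.  -64.2] [ 9.5 79. ] 88.3
```

View pics/top10.png

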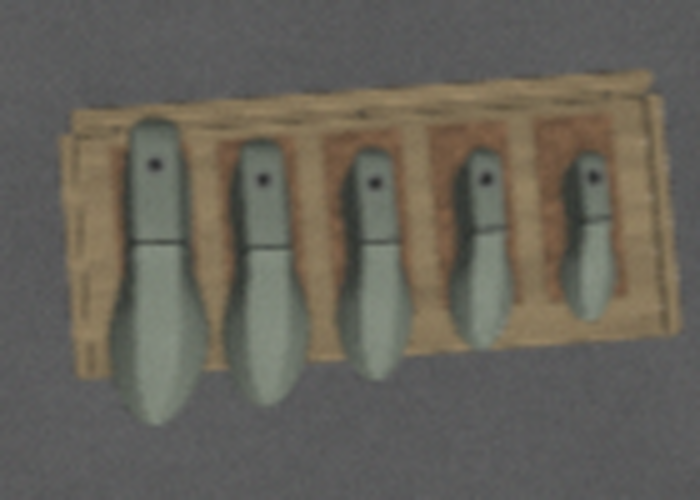

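View pics/side10.png

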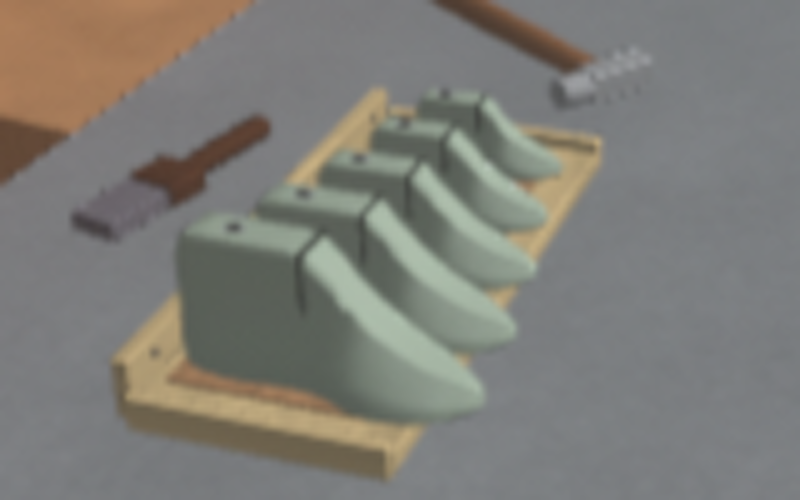

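Each block centre, measured at its own top height, lies within a few mm of its pad centre. All yaws are about 1–5°, and the big last has moved 0.2 mm. In both views the five stand upright in descending size, toes to the front, so I'm handing in.

```bash
python3 -c "
from rig import job;print(job.sign_off())"
```

```text
the job is handed in; nothing more can be done
None
```

The four loose lasts are on the rack next to the biggest one, in order 174, 152, 132 and 112 mm. The job was handed in at about 31 s on the robot's clock, and no verdict was reported.

- **Position:** in the last top view, the flat-top centres of the three longer lasts lie within about 3 mm of their pad centres along both axes. For the shortest, only the front part of its top could be separated. That puts it under 1 mm off along the row, and I estimate it is central front to back.
- **Heading:** yaw is about 1–3° for the three longer lasts and about 5° (rough) for the shortest, against the rack's 3°.
- **Upright, and the biggest last:** both views show all five upright with toes to the front. The biggest last measured 0.2 mm from its start.
- **Failed grasp:** the first try on the shortest last closed on nothing. It was not visibly disturbed, and a second try slightly lower, with a gentler grip, held.
- **Disagreement:** the biggest last's top measured about 13 mm behind its pad's centre, and it stood there from the start. Mid points estimated from the toes were up to about 14 mm from the flat-top estimates; I used the flat-top ones.

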